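Stack the keyed tote on the gouge box

TASK

Stack the carver's tote that has a lug in the middle of each side onto the open wooden box with the matching notches in its rim, so that all four lugs drop into the notches and the tote sits fully home and level on the box. Then let go of it. Leave the other, shorter tote where it stands.

Things in the scene. Friction and masses are not known exactly. Their poses are not given: they have to be found in the camera images.
- notched_box: Open pale wood box without handle, fixed to the bench, 170 x 120 mm, 60 mm high, walls 10 mm; two gouges lie on its floor, below 32 mm. In the middle of each wall's top edge is a flared notch, 52 mm wide at the rim, 36 mm at the bottom, 18 mm deep. Origin: centre of its underside; x along its 170 mm length, z up.
- long_tote: Tote to stack: loose pale wood tray, 170 x 120 mm, handle bar lengthwise over it, two wood blanks in it, 0.3 to 0.6 kg. It stands on 4 lugs, one mid-side each, 20 mm wide, 15 mm long, 14 mm thick, 4 mm proud of the walls. Origin: centre, at the lugs' lower ends; x along length and bar, z up. Rim z = 50 mm. Same after a half turn. Seated: origin 45 mm above the box's.
- long_tote_handle (a point): Middle of the long tote's handle bar, 93 mm straight above the tote's origin. Bar 150 mm long (along the tote's x), 18 mm wide (y), 26 mm tall, its top 13 mm above this point; free space beside and under it. Upright boards 44 mm wide, as high as the bar, hold its ends. Axes as the tote's.
- short_tote: The other tote, to be left alone: loose, same make, but only 120 x 95 mm, its four lugs at the corners. Origin: centre, at the lugs' lower ends; x along its length and handle bar, z up; top of its handle at z = 106 mm.
Not all that is in view belongs to the job. What is shaped like the long_tote but purple is not meant.

How it is judged (in metres and radians):
At the end, for the whole second after the job is handed in: Long tote on the notched box, lugs in the notches: origin 41 to 49 mm above the box's and within 20 mm sideways, parallel within 0.20 rad (either way round), level within 0.06 rad, at rest (under 0.02 m/s); short tote within 30 mm of its start (z of long_tote in the frame of notched_box between 0.041 and 0.049 m and horizontal distance between long_tote and notched_box below 0.02 m and angle between the x axis of long_tote and the x axis of notched_box, either way round below 0.2 rad and angle between long_tote's own z axis and vertical below 0.06 rad and linear speed of long_tote below 0.02 m/s and distance of short_tote from where it was at the start of the episode below 0.03 m); the robot touches nothing.
It fails at once if the short tote is shifted by more than 30 mm (distance of short_tote from where it was at the start of the episode above 0.03 m).
It also fails if it takes over 40 s, if anything falls off the work surface, if the arm or the gripper's body presses on something with over 40 N, if the wrist force passes 120 N, or if a joint passes its speed limit or range.

ROBOT

A 6-joint arm with a two-finger parallel gripper is mounted at the origin on the work surface. World frame = base frame: x ahead of the robot, y to its left, z up, the work surface at z = 0. Lengths are in mm, angles in rad, forces in N, time in s.
With the tool pointing down it reaches from about 350 to 975 mm from the base axis. Payload 7.1 kg.
Tool frame: the origin (TCP) lies at the very end of the fingers, on their centre line; the grasp point (between the pads) lies ctrl.hold_point_z behind it (ctrl.hold_point_z is the distance from the TCP to the grasp point, in mm); z points along the fingers, y is the line along which they close (so a half turn about z gives the same grasp; the last joint's range is limited). The gripper opens to 88 mm and grips with 3 to 60 N. Pads are 20 mm wide; open, the fingers measure 115 mm over their backs; the gripper's body (75 mm by 178 mm) begins 61 mm behind the grasp point.
Start: joints at [1.228, 0.423, 1.63, -0, 1.089, -0.019], TCP at [198.825, 592.514, 222.675] pointing down, gripper open.
Joint ranges: [-3, 3], [-0.9, 2.11], [0.09, 2.58], [-1.31, 4.45], [0.11, 2.69], [-2.54, 2.54]. Speed limits (rad/s): [2.39, 2.39, 3.01, 3.14, 3.14, 3.14].

INTERFACE

Orientations are given as a rotation vector (axis times angle).
In Python, from workcell import ctrl gives the robot as it stands. The module is installed in compiled form; this text tells all that it offers.
- The arm moves only by the shell command python3 -m creep 'ROWS'. ROWS is JSON, a list of rows, each an object with "translation": the shift along the tool's x, y, z in mm, a list of three; "angular": the turn, a rotation vector about the tool's x, y, z in rad, a list of three; "jaw": the opening, from 0 (shut) to 1 (fully open). A call has exactly 8 rows; each row is the pose to reach, as a shift and turn from the pose commanded when the call began, along the tool's axes at that moment; what a row does not reach only later rows make up. A row lasts 1/8 s, in which the tool goes at most 62.5 mm and 10.7 degrees, less where a joint would pass 70% of its speed; a pose out of reach is approached as far as the arm can. A call with a gripper value outside its range is refused whole. The fingers move at their own pace and stop on an object; the grip force is fixed at half the most. Time passes only in rows, so rows that repeat a pose let the fingers close, or fill a call up. It gives the time, the measured TCP pose, the force, the opening and the grip force at its end, in the units of the state.
- ctrl.get_obs(): the state, without advancing time (a new reading comes with each control period).
- ctrl.get_image(name): name is "scene" or "top"; returns the picture (400x640x3 uint8, red, green, blue); there is no depth.
- ctrl.camera_info(name): a dict with "camera_matrix" (3x3 intrinsics, pixels), "world_from_camera" (4x4, takes a point from camera to world coordinates). Camera axes: x right, y up, looking along -z (the intrinsics and any distortion apply to the point x, -y, -z); pixel columns grow to the right and rows downward; lengths in mm; the calibration is good to about 2 mm. A picture is of the moment at which its call begins. camera_info takes no time and is no camera call.
- ctrl.close_job(): hands the job in; it is judged then, once.
Trained networks look in the newest picture that a camera, given by its name, has taken for a name from the list of things; names that differ only in an ending like _2 or _b are one class to them, and where a whole thing is asked for, a point or a joint stands for the part that bears it (a point fixed in the world has none). Each returns a list of dicts, best first, with "score" (0 to 1); they miss things now and then, are a little off and sometimes report something else, mostly with a low value. They report only what shows in the picture. A call takes as long as a camera call. They do not tell look-alikes from the thing itself.
- ctrl.look_for(camera, label): "rect" ([left, top, right, bottom] in pixels, round what is visible of it).
The state is a dict: "t": time; "qpos": joint angles; "qvel": joint speeds; "joint_torque": joint torques, N m; "ee_pos": TCP position; "orientation": TCP orientation; "ft_force": force on the tool from outside, world axes, zero at the start; "moment": the same for the moment, N m; "width": finger opening in mm; "grasp_force": force on a finger pad.
Only numpy, scipy, OpenCV 4.12 (cv2) and the standard library are available. Lean on these libraries where they do the work, as an engineer would, in place of code of your own. Each camera call takes 0.05 s, during which the arm holds its last target. There are 200 camera calls.

## Working session

There is one attempt and no reset: what is moved stays moved. The work goes in short steps, Python scripts to look and compute and a shell command to move; the robot and the scene stay as the last step left them, time stands still between calls to the robot, and variables do not carry over. Pictures are saved under pics/ and viewed, at most 10 in all, crops included, and the job is handed in when it is done.

```bash
mkdir -p pics; python3 - <<'E'
from workcell import ctrl
import cv2,numpy as np
for n in("scene","top"):
    im=ctrl.get_image(n); cv2.imwrite(f"pics/{n}0.png",im[:,:,::-1])
    for l in("notched_box","long_tote","short_tote"):
        print(n,l,[(np.round(d["rect"]).tolist(),round(d["score"],2)) for d in ctrl.look_for(n,l)])
    c=ctrl.camera_info(n);print({k:np.round(v,3).tolist() if not isinstance(v,str) else v for k,v in c.items()})
o=ctrl.get_obs();print(o["t"],o["ee_pos"],o["orientation"],ctrl.hold_point_z)
E
```

```text
scene notched_box []
scene long_tote [([286.0, 142.0, 329.0, 211.0], 0.79), ([319.0, 187.0, 380.0, 265.0], 0.73)]
scene short_tote [([401.0, 157.0, 457.0, 211.0], 0.77)]
{'camera_matrix': [[397.138, 0.0, 328.592], [0.0, 397.138, 196.809], [0.0, 0.0, 1.0]], 'world_from_camera': [[0.292, -0.685, 0.668, 1208.016], [0.956, 0.215, -0.198, -209.264], [-0.008, 0.696, 0.718, 864.346], [0.0, 0.0, 0.0, 1.0]]}
top notched_box [([424.0, 110.0, 494.0, 196.0], 0.96)]
top long_tote [([276.0, 119.0, 335.0, 201.0], 0.65), ([298.0, 209.0, 367.0, 296.0], 0.64)]
top short_tote [([159.0, 165.0, 219.0, 228.0], 0.55)]
{'camera_matrix': [[379.364, 0.0, 322.799], [0.0, 379.364, 199.411], [0.0, 0.0, 1.0]], 'world_from_camera': [[-0.026, 0.998, -0.052, 426.808], [-1.0, -0.026, -0.004, -6.102], [-0.005, 0.051, 0.999, 925.478], [0.0, 0.0, 0.0, 1.0]]}
0.4 [198.79835984 592.45972704 222.56653238] [-5.06403921e-01 -3.10048288e+00  3.08753225e-04] 18.700000000000003
```

View pics/top0.png

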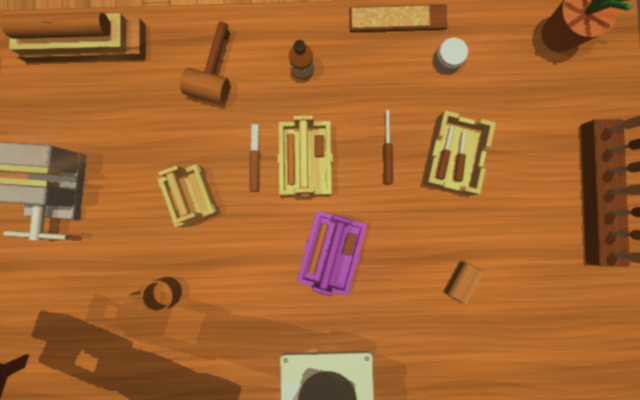

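View pics/scene0.png

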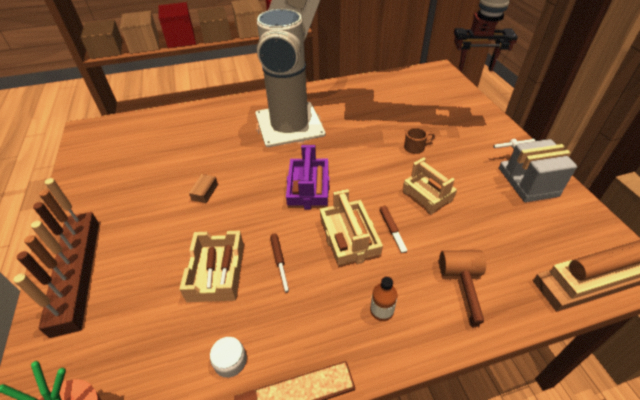

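Top view candidates:
- Pale tote at (305,158): has a bar and mid-side lugs, so this is the long_tote.
- Purple tote at (333,253): look-alike, not meant.
- Small pale tote at (187,195): the short_tote.
- Box at (460,153): open, no handle, two gouges, so this is the notched_box.

In the scene view they are at (350,228), (308,180), (430,187) and (214,265). I'll check the choice in one close crop.

```bash
cat >h.py <<'E'
from workcell import ctrl
import cv2,numpy as np
def ray(n,p):
    c=ctrl.camera_info(n);K=np.array(c["camera_matrix"]);T=np.array(c["world_from_camera"])
    d=np.linalg.inv(K)@[p[0],p[1],1];return T[:3,3],T[:3,:3]@[d[0],-d[1],-d[2]]
def atz(n,p,z):
    o,d=ray(n,p);return o+d*(z-o[2])/d[2]
def proj(n,P):
    c=ctrl.camera_info(n);K=np.array(c["camera_matrix"]);T=np.array(c["world_from_camera"])
    q=(np.asarray(P,float)-T[:3,3])@T[:3,:3];u=np.c_[q[:,0],-q[:,1],-q[:,2]]@K.T;return u[:,:2]/u[:,2:]
E
python3 - <<'E'
from h import *
im=cv2.imread("pics/top0.png")
hsv=cv2.cvtColor(im,cv2.COLOR_BGR2HSV)
print(hsv[130,284],hsv[150,304],hsv[240,250],hsv[112,470])
cv2.imwrite("pics/crop.png",cv2.resize(im[100:210,265:505],None,fx=3.3,fy=3.3,interpolation=cv2.INTER_CUBIC))
m=((hsv[...,0]>=20)&(hsv[...,0]<34)&(hsv[...,1]>60)&(hsv[...,2]>90)).astype(np.uint8)
for nm,(l,t,r,b),z in(("tote",(268,108,342,208),50),("box",(415,100,502,204),60),("short",(150,155,225,235),50)):
    s=np.argwhere(m[t:b,l:r])[:,::-1]+[l,t]
    P=np.array([atz("top",p,z)[:2] for p in s],np.float32)
    q=cv2.minAreaRect(P);print(nm,len(s),q)
E
```

```text
[ 21 142 169] [ 32 118 207] [ 14 190 184] [ 14 187 181]Traceback (most recent call last):
  File "<stdin>", line 9, in <module>
  File "h.py", line 7, in atz
    o,d=ray(n,p);return o+d*(z-o[2])/d[2]
        ~~~^^^^^
  File "h.py", line 4, in ray
    c=ctrl.camera_info(n);K=np.array(c["camera_matrix"]);T=np.array(c["world_from_camera"])
ValueError: time passes only in moves, steps and waits
```

View pics/crop.png

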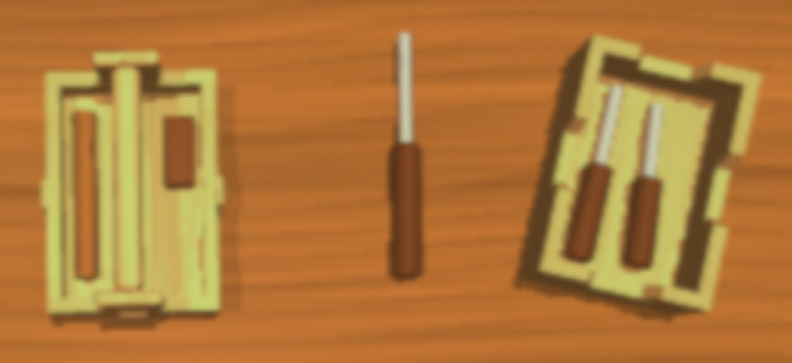

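The crop confirms it: the left tote, centred at about (131,190), has mid-side lugs and a lengthwise bar. The right box, centred at about (651,172), has notches mid-wall. Next I fit poses to their rim corners.

```bash
sed -i 's/^def ray/import functools\nci=functools.lru_cache(ctrl.camera_info)\ndef ray/; s/c=ctrl.camera_info(n)/c=ci(n)/' h.py
cat >>h.py <<'E'
from scipy.optimize import least_squares
R=np.array([[85,60],[85,-60],[-85,-60],[-85,60]])
def fit(n,px,z,x0,rect=R):
    def P(v):
        c,s=np.cos(v[2]),np.sin(v[2]);return np.c_[rect@[[c,s],[-s,c]]+v[:2],np.full(len(rect),z)]
    r=least_squares(lambda v:(proj(n,P(v))-px).ravel(),x0);return r.x,np.round(r.fun,1)
E
python3 - <<'E'
from h import *
f=lambda a:np.array(a)/3.3+[265,100]-.35
for nm,px,z in(("tote",[(45,72),(216,70),(219,311),(48,313)],50),("box",[(595,37),(761,74),(708,310),(540,270)],60)):
    px=f(px);c=atz("top",px.mean(0),z);v,e=fit("top",px,z,[c[0],c[1],0]);print(nm,v,e.tolist())
o=ctrl.get_obs()
from scipy.spatial.transform import Rotation as Ro
print(o["ee_pos"],Ro.from_rotvec(o["orientation"]).as_matrix().round(3).tolist(),o["qpos"])
for p in [(131,65),(128,290)]: print(atz("top",f(p),106))
E
```

```text
tote [ 5.70642836e+02  3.68043486e+01 -1.22392586e-02] [0.3, 0.3, -0.2, 0.1, -0.0, -0.3, -0.1, -0.2]
box [ 5.72530891e+02 -3.24945057e+02 -2.64150940e-01] [-0.4, -0.6, 0.2, 0.2, 0.3, 0.3, -0.1, 0.1]
[198.79835984 592.45972704 222.56653238] [[-0.948, 0.318, -0.0], [0.318, 0.948, -0.0], [-0.0, -0.0, -1.0]] [ 1.22801559e+00  4.23216198e-01  1.62999127e+00 -1.06984215e-05
  1.08858328e+00 -1.89735922e-02]
[645.48613701  32.74263381 106.        ]
[496.00058294  38.19454793 106.        ]
```

```bash
python3 -m creep '[{"translation":[-42,-32,0],"angular":[0,0,-0.04],"jaw":1},{"translation":[-84,-65,0],"angular":[0,0,-0.08],"jaw":1},{"translation":[-126,-97,0],"angular":[0,0,-0.12],"jaw":1},{"translation":[-168,-130,0],"angular":[0,0,-0.16],"jaw":1},{"translation":[-210,-162,0],"angular":[0,0,-0.2],"jaw":1},{"translation":[-252,-195,0],"angular":[0,0,-0.24],"jaw":1},{"translation":[-294,-227,0],"angular":[0,0,-0.28],"jaw":1},{"translation":[-336,-260,0],"angular":[0,0,-0.311],"jaw":1}]'
cat >d.py <<'E'
# python3 d.py x y z yaw : shift and turn in the tool's present axes
import sys
from h import *
from scipy.spatial.transform import Rotation as Ro
o=ctrl.get_obs();x,y,z,a=map(float,sys.argv[1:])
M=Ro.from_rotvec(o["orientation"]).as_matrix()
G=Ro.from_euler("z",a).as_matrix()@np.diag([-1,1,-1])   # tool x = -tote x, z down
print("shift",(M.T@(np.array([x,y,z])-o["ee_pos"])).round(1),"turn",Ro.from_matrix(M.T@G).as_rotvec().round(3),"t",o["t"],"q",o["qpos"].round(2),"f",o["ft_force"].round(1),"w",o["width"],o["grasp_force"])
E
python3 d.py 571 36 222 -0.012
```

```text
t: 1.4
ee_pos: [435.6, 237.7, 223.0]
orientation: [0.018, 3.141, 0.001]
ft_force: [0.2, 0.6, 0.1]
width: 87.7
grasp_force: 0.0
shift [-137.7 -200.1    1. ] turn [0.    0.001 0.   ] t 1.4 q [ 0.48  0.23  1.91  0.    1.   -1.08] f [0.2 0.6 0.1] w 87.6626330092762 0.0
```

```bash
python3 -m creep '[{"translation":[-32,-47,0],"angular":[0,0,0],"jaw":1},{"translation":[-65,-94,0],"angular":[0,0,0],"jaw":1},{"translation":[-97,-141,0],"angular":[0,0,0],"jaw":1},{"translation":[-125,-180,0],"angular":[0,0,0],"jaw":1},{"translation":[-138,-200,0],"angular":[0,0,0],"jaw":1},{"translation":[-138,-200,40],"angular":[0,0,0],"jaw":1},{"translation":[-138,-200,80],"angular":[0,0,0],"jaw":1},{"translation":[-138,-200,80],"angular":[0,0,0],"jaw":1}]'
python3 d.py 571 36 75 -0.012; python3 - <<'E'
from h import *
im=ctrl.get_image("scene")[:,:,::-1];cv2.imwrite("pics/s1.png",cv2.resize(im[110:290,250:450],None,fx=3.3,fy=3.3,interpolation=cv2.INTER_CUBIC))
E
```

```text
t: 2.4
ee_pos: [567.5, 37.7, 140.2]
orientation: [-0.019, -3.135, 0.0]
ft_force: [0.8, -0.1, 0.1]
width: 88.1
grasp_force: 0.0
shift [-4.  -1.7 65.1] turn [-0.    -0.006 -0.   ] t 2.4 q [ 0.05  0.45  1.81  0.    0.89 -1.51] f [ 0.8 -0.1  0.1] w 88.06860310544373 0.0
```

View pics/s1.png

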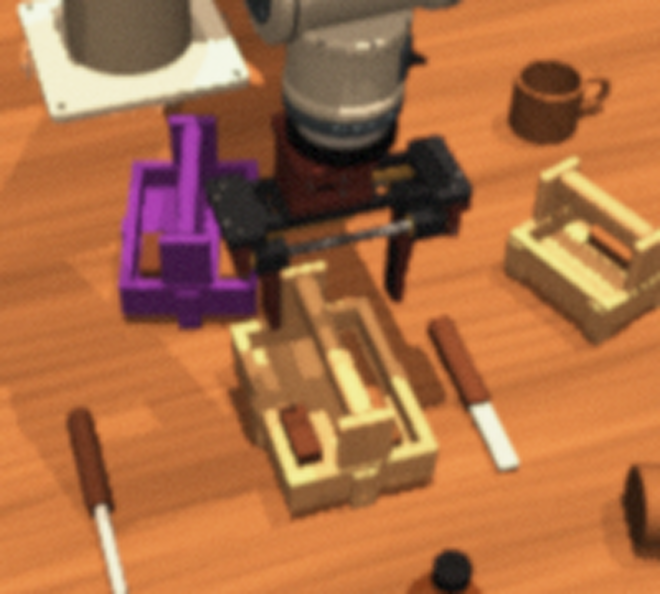

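The open fingers (crop pixels (275,315) and (398,295)) straddle the tote's bar, clear of everything else. I descend and grip.

```bash
python3 -m creep '[{"translation":[0,-1,35],"angular":[0,0,0],"jaw":1},{"translation":[0,-1,67],"angular":[0,0,0],"jaw":1},{"translation":[0,-1,67],"angular":[0,0,0],"jaw":1},{"translation":[0,-1,67],"angular":[0,0,0],"jaw":0},{"translation":[0,-1,67],"angular":[0,0,0],"jaw":0},{"translation":[0,-1,67],"angular":[0,0,0],"jaw":0},{"translation":[0,-1,67],"angular":[0,0,0],"jaw":0},{"translation":[0,-1,67],"angular":[0,0,0],"jaw":0}]'
python3 d.py 571 36 75 -0.012
```

```text
t: 3.45
ee_pos: [570.1, 36.4, 75.8]
orientation: [0.02, 3.141, 0.0]
ft_force: [-0.5, 0.1, 0.6]
width: 41.9
grasp_force: 0.0
shift [-0.9 -0.4  0.8] turn [ 0.     0.    -0.001] t 3.45 q [ 0.04  0.55  1.83  0.    0.75 -1.52] f [-0.5  0.1  0.6] w 41.87325833586495 0.0
```

```bash
python3 -m creep '[{"translation":[0,0,0],"angular":[0,0,0],"jaw":0},{"translation":[0,0,0],"angular":[0,0,0],"jaw":0},{"translation":[0,0,0],"angular":[0,0,0],"jaw":0},{"translation":[0,0,0],"angular":[0,0,0],"jaw":0},{"translation":[0,0,0],"angular":[0,0,0],"jaw":0},{"translation":[0,0,-5],"angular":[0,0,0],"jaw":0},{"translation":[0,0,-15],"angular":[0,0,0],"jaw":0},{"translation":[0,0,-30],"angular":[0,0,0],"jaw":0}]'
python3 d.py 572.5 -325 215 -0.264
```

```text
t: 4.45
ee_pos: [569.7, 36.3, 106.2]
orientation: [-0.02, -3.141, 0.0]
ft_force: [0.3, 0.2, -2.3]
width: 17.4
grasp_force: 30.0
shift [  -7.3 -361.3 -108.7] turn [-0.    -0.001  0.251] t 4.45 q [ 0.04  0.5   1.82 -0.    0.81 -1.52] f [ 0.3  0.2 -2.3] w 17.35996363357668 29.999185502529144
```

```bash
python3 -m creep '[{"translation":[0,0,-30],"angular":[0,0,0],"jaw":0},{"translation":[0,0,-60],"angular":[0,0,0],"jaw":0},{"translation":[0,-15,-85],"angular":[0,0,0.01],"jaw":0},{"translation":[-1,-45,-90],"angular":[0,0,0.03],"jaw":0},{"translation":[-2,-85,-90],"angular":[0,0,0.06],"jaw":0},{"translation":[-3,-125,-90],"angular":[0,0,0.09],"jaw":0},{"translation":[-4,-165,-90],"angular":[0,0,0.12],"jaw":0},{"translation":[-4,-200,-90],"angular":[0,0,0.15],"jaw":0}]'
python3 d.py 572.5 -325 196 -0.264
```

```text
t: 5.45
ee_pos: [571.5, -165.2, 196.9]
orientation: [0.257, 3.13, -0.0]
ft_force: [0.6, -0.4, -2.5]
width: 17.8
grasp_force: 30.0
shift [ -27.1 -157.5    0.9] turn [-0.     0.001  0.1  ] t 5.45 q [-0.3   0.41  1.72 -0.    1.01 -1.71] f [ 0.6 -0.4 -2.5] w 17.82996141698503 29.999392926692963
```

```bash
python3 -m creep '[{"translation":[-6,-35,0],"angular":[0,0,0.02],"jaw":0},{"translation":[-13,-75,0],"angular":[0,0,0.04],"jaw":0},{"translation":[-20,-115,0],"angular":[0,0,0.07],"jaw":0},{"translation":[-25,-145,0],"angular":[0,0,0.09],"jaw":0},{"translation":[-27,-157,0],"angular":[0,0,0.1],"jaw":0},{"translation":[-27,-157,20],"angular":[0,0,0.1],"jaw":0},{"translation":[-27,-157,40],"angular":[0,0,0.1],"jaw":0},{"translation":[-27,-157,40],"angular":[0,0,0.1],"jaw":0}]'
python3 d.py 572.5 -325 121 -0.264; python3 - <<'E'
from h import *
for n,(l,t,r,b) in dict(scene=(150,130,350,320),top=(400,90,530,220)).items():
    im=ctrl.get_image(n)[:,:,::-1];cv2.imwrite(f"pics/{n}2.png",im)
    cv2.imwrite(f"pics/{n}2c.png",cv2.resize(im[t:b,l:r],None,fx=3,fy=3,interpolation=cv2.INTER_CUBIC))
E
```

```text
t: 6.45
ee_pos: [571.0, -320.8, 152.5]
orientation: [-0.409, -3.109, -0.004]
ft_force: [0.3, -0.2, -2.8]
width: 18.2
grasp_force: 30.0
shift [-2.7 -3.8 31.5] turn [ 0.002 -0.006  0.002] t 6.45 q [-0.53  0.55  1.6   0.    1.   -1.84] f [ 0.3 -0.2 -2.8] w 18.154443676388624 29.99922215938568
```

View pics/scene2c.png

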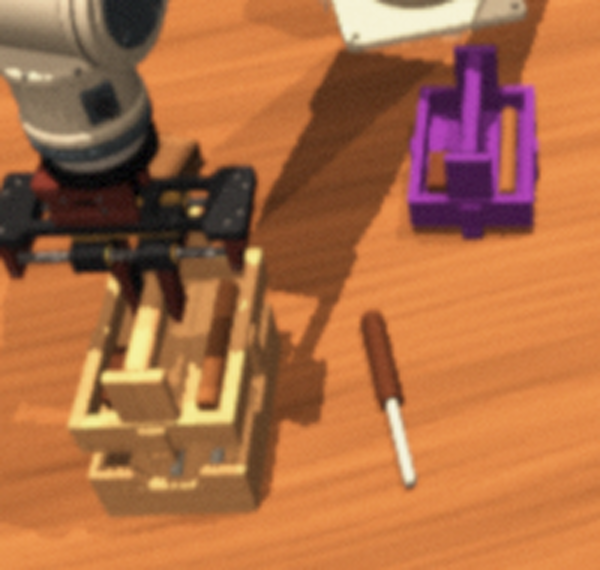

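View pics/top2c.png

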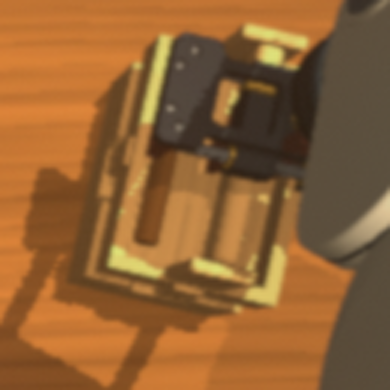

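The tote hangs level over the box, and its near lug (scene crop (155,445)) is above the notch at (172,485). I check the alignment numerically before lowering.

```bash
python3 - <<'E'
from h import *
def cor(x,y,a,z):
    c,s=np.cos(a),np.sin(a);return np.c_[R@[[c,s],[-s,c]]+[x,y],np.full(4,z)]
for n,o in(("scene",(150,130)),("top",(400,90))):
    for nm,P in(("tote",cor(571,-320.8,-.264,127)),("box",cor(572.5,-325,-.264,60)),("lugbottom+x",[[571+89*np.cos(.264),-320.8-89*np.sin(.264),77]]),("notch+x",[[572.5+85*np.cos(.264),-325-85*np.sin(.264),42]])):
        print(n,nm,((proj(n,P)-o)*3).round(0).tolist())
E
```

```text
scene tote [[230.0, 419.0], [66.0, 425.0], [115.0, 251.0], [260.0, 247.0]]
scene box [[242.0, 471.0], [85.0, 476.0], [130.0, 305.0], [269.0, 301.0]]
scene lugbottom+x [[163.0, 464.0]]
scene notch+x [[169.0, 486.0]]
top tote [[158.0, 36.0], [323.0, 75.0], [272.0, 308.0], [105.0, 268.0]]
top box [[134.0, 61.0], [286.0, 97.0], [239.0, 312.0], [85.0, 275.0]]
top lugbottom+x [[214.0, 70.0]]
top notch+x [[201.0, 85.0]]
```

```bash
python3 -m creep '[{"translation":[0,0,0],"angular":[0,0,0],"jaw":0},{"translation":[0,0,0],"angular":[0,0,0],"jaw":0},{"translation":[0,0,5],"angular":[0,0,0],"jaw":0},{"translation":[0,0,10],"angular":[0,0,0],"jaw":0},{"translation":[0,0,15],"angular":[0,0,0],"jaw":0},{"translation":[0,0,20],"angular":[0,0,0],"jaw":0},{"translation":[0,0,20],"angular":[0,0,0],"jaw":0},{"translation":[0,0,20],"angular":[0,0,0],"jaw":0}]'
python3 d.py 572.5 -325 121 -0.264
```

```text
t: 7.55
ee_pos: [572.8, -323.0, 135.7]
orientation: [0.412, 3.114, -0.0]
ft_force: [0.0, -0.5, -2.5]
width: 17.9
grasp_force: 30.0
shift [-0.2 -2.  14.7] turn [-0.     0.     0.001] t 7.55 q [-0.53  0.57  1.61 -0.    0.96 -1.84] f [ 0.  -0.5 -2.5] w 17.856104445185938 29.999203383922577
```

```bash
python3 -m creep '[{"translation":[0,-2,0],"angular":[0,0,0],"jaw":0},{"translation":[0,-2,3],"angular":[0,0,0],"jaw":0},{"translation":[0,-2,6],"angular":[0,0,0],"jaw":0},{"translation":[0,-2,9],"angular":[0,0,0],"jaw":0},{"translation":[0,-2,12],"angular":[0,0,0],"jaw":0},{"translation":[0,-2,14],"angular":[0,0,0],"jaw":0},{"translation":[0,-2,14],"angular":[0,0,0],"jaw":0},{"translation":[0,-2,14],"angular":[0,0,0],"jaw":0}]'
python3 d.py 572.5 -325 121 -0.264
```

```text
t: 8.55
ee_pos: [572.2, -324.9, 121.7]
orientation: [0.412, 3.114, -0.0]
ft_force: [-0.4, 0.0, -4.1]
width: 18.1
grasp_force: 30.0
shift [-0.3 -0.   0.7] turn [-0.     0.     0.001] t 8.55 q [-0.53  0.59  1.61 -0.    0.94 -1.84] f [-0.4  0.  -4.1] w 18.088040753302675 29.999168515205383
```

```bash
python3 -m creep '[{"translation":[0,0,0.5],"angular":[0,0,0],"jaw":0},{"translation":[0,0,1],"angular":[0,0,0],"jaw":0},{"translation":[0,0,1.5],"angular":[0,0,0],"jaw":0},{"translation":[0,0,1.5],"angular":[0,0,0],"jaw":0},{"translation":[0,0,1.5],"angular":[0,0,0],"jaw":0},{"translation":[0,0,1.5],"angular":[0,0,0],"jaw":0},{"translation":[0,0,1.5],"angular":[0,0,0],"jaw":0},{"translation":[0,0,1.5],"angular":[0,0,0],"jaw":0}]'
python3 d.py 572.5 -325 121 -0.264
```

```text
t: 9.55
ee_pos: [572.2, -324.9, 120.6]
orientation: [0.412, 3.114, -0.0]
ft_force: [-3.2, 1.6, 4.9]
width: 18.2
grasp_force: 30.0
shift [-0.3 -0.  -0.4] turn [-0.     0.     0.001] t 9.55 q [-0.53  0.59  1.62 -0.    0.94 -1.84] f [-3.2  1.6  4.9] w 18.194849305969868 30.0006240606308
```

Support comes at the expected seated height (force now +5 N, TCP 120.6). I release and rise straight up.

```bash
python3 -m creep '[{"translation":[0,0,0],"angular":[0,0,0],"jaw":0.8},{"translation":[0,0,0],"angular":[0,0,0],"jaw":0.8},{"translation":[0,0,0],"angular":[0,0,0],"jaw":0.8},{"translation":[0,0,0],"angular":[0,0,0],"jaw":0.8},{"translation":[0,0,0],"angular":[0,0,0],"jaw":0.8},{"translation":[0,0,0],"angular":[0,0,0],"jaw":0.8},{"translation":[0,0,-10],"angular":[0,0,0],"jaw":0.8},{"translation":[0,0,-30],"angular":[0,0,0],"jaw":0.8}]'
python3 -m creep '[{"translation":[0,0,-30],"angular":[0,0,0],"jaw":0.8},{"translation":[0,0,-70],"angular":[0,0,0],"jaw":0.8},{"translation":[0,0,-110],"angular":[0,0,0],"jaw":0.8},{"translation":[0,40,-120],"angular":[0,0,0],"jaw":0.8},{"translation":[0,90,-120],"angular":[0,0,0],"jaw":0.8},{"translation":[0,140,-120],"angular":[0,0,0],"jaw":0.8},{"translation":[0,180,-120],"angular":[0,0,0],"jaw":0.8},{"translation":[0,180,-120],"angular":[0,0,0],"jaw":0.8}]'
python3 - <<'E'
from h import *
a=ctrl.get_image("scene")[:,:,::-1];b=ctrl.get_image("top")[:,:,::-1]
f=lambda i,l,t:cv2.resize(i[t:t+130,l:l+130],None,fx=3,fy=3,interpolation=cv2.INTER_CUBIC)
cv2.imwrite("pics/end.png",np.hstack([f(a,150,200),f(b,400,90)]))
E
```

```text
t: 10.55
ee_pos: [571.8, -324.7, 150.6]
orientation: [-0.411, -3.113, -0.001]
ft_force: [0.1, -0.2, -0.5]
width: 70.2
grasp_force: 0.0
t: 11.55
ee_pos: [619.8, -148.7, 272.0]
orientation: [0.406, 3.113, 0.0]
ft_force: [-0.3, -0.5, 0.3]
width: 70.0
grasp_force: 0.0
```

View pics/end.png

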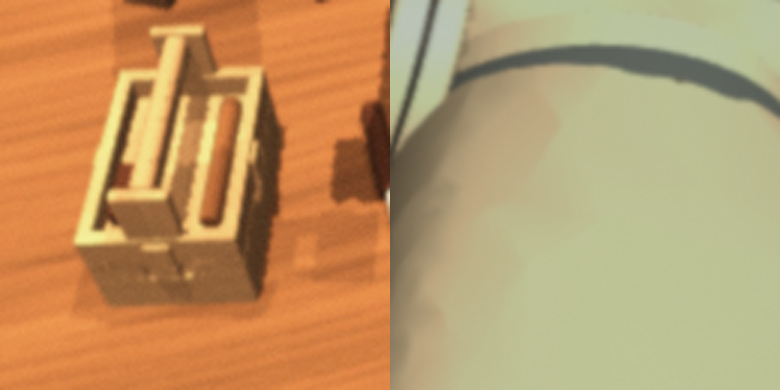

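The tote sits closed onto the box, with no gap at the seam and the near lug (at about (170,262)) inside its notch. The arm blocks the top view but is clear of the tote, so I hand the job in.

```bash
python3 -c "
from workcell import ctrl
print(ctrl.close_job())"
```

```text
the job is handed in; nothing more can be done
None
```

The long tote is seated level on the notched box and released, and I handed the job in at about 12 s; the final scene picture shows no gap at the seam, the short tote was never touched, and no verdict came back.

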